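Return three flasks to their colour-matched holders

ROBOT

A 7-joint arm with a two-finger parallel gripper is mounted at the origin on the work surface; the furniture and walls round the work are solid. World frame = base frame: x ahead of the robot, y to its left, z up, the work surface at z = 0. Lengths are in m, angles in rad, forces in N, time in s.
With the tool pointing down it reaches from about 0.425 to 0.875 m from the base axis. Payload 4.7 kg.
Tool frame: the origin (TCP) lies on the centre line of the jaws, within the pads' length; the fingertips stand ahead of it and the grasp point (between the pads) lies 2 mm behind it (nose_length is the z of the fingertips in the tool frame, in m); z points along the fingers, y is the line along which they close (so a half turn about z gives the same grasp; the last joint's range is limited). The gripper opens to 87 mm and grips with 3 to 60 N. Pads are 19 mm wide; open, the fingers measure 117 mm over their backs; the gripper's body (75 mm by 190 mm) begins 51 mm behind the grasp point.
Start: joints at [1.212, 0.321, -0.07, 1.45, 0.023, 1.371, -0.057], TCP at [0.237, -0.605, 0.216] pointing down, gripper open.
Joint ranges: [-2.86, 2.86], [-0.3, 2.09], [-1.38, 1.24], [0.06, 2.45], [-1.56, 4.7], [0.09, 2.05], [-2.69, 2.69]. Speed limits (rad/s): [2.57, 2.57, 3.14, 3.14, 3.14, 3.14, 3.14].

INTERFACE

Orientations are given as a rotation vector (axis times angle).
In Python, from bench import * gives the robot as it stands.
- The arm moves only by the tool send_rows, never from a script. Its arguments are lists of equal length, an entry for each row: "xyz": the shift along the tool's x, y, z in mm, a list of three; "dr": the turn, a rotation vector about the tool's x, y, z in rad, a list of three. A call has exactly 10 rows; each row is the pose to reach, as a shift and turn from the pose commanded when the call began, along the tool's axes at that moment; what a row does not reach only later rows make up. A row lasts 1/12 s, in which the tool goes at most 41.7 mm and 7.16 degrees, less where a joint would pass 70% of its speed; a pose out of reach is approached as far as the arm can. A call with a gripper value outside its range is refused whole. "jaw" is the finger opening in mm, from 0 to 87, set as the call begins (left out, the last holds). The fingers move at their own pace and stop on an object; "grip_force" is the grip in N (left out, the last holds). Time passes only in rows, so rows that repeat a pose let the fingers close, or fill a call up. It gives the time, the measured TCP pose, the force, the opening and the grip force at its end, in the units of the state.
- get_state(): the state, without advancing time (a new reading comes with each control period).
- get_image(name): name is "scene" or "top" or "wrist"; returns the picture (420x560x3 uint8, red, green, blue); there is no depth.
- calibration(name): a dict with "vfov" (degrees; the focal length in pixels is half the picture's height over the tangent of half this angle, whatever the lens; pixels are square), "cx", "cy" (the principal point, pixels), "rvec" (rotation vector, rad) and "tvec" (3), from world to camera coordinates, as OpenCV has them; the wrist camera has in their place "hand_eye" (4x4, takes a point from camera to tool coordinates, whose origin is the TCP and whose axes are the flange's). Camera axes: x right, y down, z forward; pixel columns grow to the right and rows downward; lengths in m; the calibration is good to about 2 mm. A picture is of the moment at which its call begins: read the wrist's pose just before it. calibration takes no time and is no camera call.
- close_job(): hands the job in; it is judged then, once.
The state is a dict: "time": time; "joint_positions": joint angles; "qd": joint speeds; "joint_torque": joint torques, N m; "position": TCP position; "tool_rot": TCP orientation; "ft_force": force on the tool from outside, world axes, zero at the start; "torque": the same for the moment, N m; "grip_width": opening from 0.0 (shut) to 1.0 (fully open); "grip_force": force on a finger pad.
Only numpy, scipy, OpenCV 4.12 (cv2) and the standard library are available. Lean on these libraries where they do the work, as an engineer would, in place of code of your own. Each camera call takes 0.05 s, during which the arm holds its last target. There are 200 camera calls.

TASK

The three ringed flasks stand in one another's holders. Using the empty grey holder as a spare place on the way, put each flask fully down and upright in the holder of its ring's colour. Keep the flasks upright while carrying them, set them down gently without dropping them, and do not disturb the blue-capped bottle.

Things in the scene. Friction and masses are not known exactly. Their poses are not given: they have to be found in the camera images.
- flask_red_mid (a point): Centre (70 mm above the underside) of the conical glass flask with the red ring: 137 mm tall, base 63 mm across, about 0.12 kg. Neck 29 mm across, 70 to 104 mm above the underside (grip it about 90 mm up, from any side); cream stopper 31 mm across from 106 mm to the top; red ring 60 mm across round its cone, 43 to 56 mm up. z is its upward axis.
- flask_yellow_mid (a point): Centre (70 mm above the underside) of the conical glass flask with the yellow ring: 137 mm tall, base 63 mm across, about 0.12 kg. Neck 29 mm across, 70 to 104 mm above the underside (grip it about 90 mm up, from any side); cream stopper 31 mm across from 106 mm to the top; yellow ring 60 mm across round its cone, 43 to 56 mm up. z is its upward axis.
- flask_green_mid (a point): Centre (70 mm above the underside) of the conical glass flask with the green ring: 137 mm tall, base 63 mm across, about 0.12 kg. Neck 29 mm across, 70 to 104 mm above the underside (grip it about 90 mm up, from any side); cream stopper 31 mm across from 106 mm to the top; green ring 60 mm across round its cone, 43 to 56 mm up. z is its upward axis.
- holder_red_seat (a point): Middle of the inner floor of the red flask holder, fixed: a round tapered cup, foot 100 mm across, 34 mm high, wall 4 mm; inside it narrows from 80 mm across at the rim to about 69 mm at the floor, which is 6 mm above the worktop and 28 mm below the rim. z is up. A flask of another colour stands in it at the start.
- holder_yellow_seat (a point): Middle of the inner floor of the yellow flask holder, fixed: a round tapered cup, foot 100 mm across, 34 mm high, wall 4 mm; inside it narrows from 80 mm across at the rim to about 69 mm at the floor, which is 6 mm above the worktop and 28 mm below the rim. z is up. A flask of another colour stands in it at the start.
- holder_green_seat (a point): Middle of the inner floor of the green flask holder, fixed: a round tapered cup, foot 100 mm across, 34 mm high, wall 4 mm; inside it narrows from 80 mm across at the rim to about 69 mm at the floor, which is 6 mm above the worktop and 28 mm below the rim. z is up. A flask of another colour stands in it at the start.
- holder_spare_seat (a point): Middle of the inner floor of the grey (spare) flask holder, fixed: a round tapered cup, foot 100 mm across, 34 mm high, wall 4 mm; inside it narrows from 80 mm across at the rim to about 69 mm at the floor, which is 6 mm above the worktop and 28 mm below the rim. z is up. It is empty at the start.
- bottle_mid (a point): Centre (52 mm above the underside) of the small clear bottle with a blue cap, 56 mm across, 104 mm tall, loose, standing on the worktop; to be left alone.

How it is judged:
At the end, for the whole second after the job is handed in: Each flask (red, yellow, green ring) is seated in the holder of its ring's colour: within 10 mm of the holder's middle, its centre less than 75 mm above the inner floor (70 mm when fully down), upright within 0.12 rad, and at rest. The grey holder is thereby empty (horizontal distance between flask_red_mid and holder_red_seat below 0.01 m and z of flask_red_mid in the frame of holder_red_seat below 0.075 m and angle between each of flask_red_mid, flask_yellow_mid, flask_green_mid's own z axis and vertical below 0.12 rad and linear speed of each of flask_red, flask_yellow, flask_green below 0.02 m/s and horizontal distance between flask_yellow_mid and holder_yellow_seat below 0.01 m and z of flask_yellow_mid in the frame of holder_yellow_seat below 0.075 m and horizontal distance between flask_green_mid and holder_green_seat below 0.01 m and z of flask_green_mid in the frame of holder_green_seat below 0.075 m); the robot touches nothing.
It fails at once if a flask is tipped more than 40 degrees (angle between any of flask_red_mid, flask_yellow_mid, flask_green_mid's own z axis and vertical above 0.7 rad).
It fails at once if a flask is rammed into a holder (over 60 N) (contact force between any of flask_red, flask_yellow, flask_green and holder_red above 60 N or contact force between any of flask_red, flask_yellow, flask_green and holder_yellow above 60 N or contact force between any of flask_red, flask_yellow, flask_green and holder_green above 60 N or contact force between any of flask_red, flask_yellow, flask_green and holder_spare above 60 N).
It fails at once if a flask is dropped: it moves faster than 0.5 m/s while the fingers do not hold it (a fall of about 13 mm) ((contact force between the fingers and flask_red below 0.1 N and linear speed of flask_red above 0.5 m/s) or (contact force between the fingers and flask_yellow below 0.1 N and linear speed of flask_yellow above 0.5 m/s) or (contact force between the fingers and flask_green below 0.1 N and linear speed of flask_green above 0.5 m/s)).
It fails at once if the blue-capped bottle is shifted more than 30 mm or tipped (distance of bottle_mid from where it was at the start of the episode above 0.03 m or angle between bottle_mid's own z axis and vertical above 0.5 rad).
It also fails if it takes over 120 s, if anything falls off the work surface, if the arm or the gripper's body presses on something with over 40 N, if the wrist force passes 120 N, or if a joint passes its speed limit or range.

## Working session

There is one attempt and no reset: what is moved stays moved. The work goes in short steps, Python scripts to look and compute and a tool call to move; the robot and the scene stay as the last step left them, time stands still between calls to the robot, and variables do not carry over. Pictures are saved under pics/ and viewed, at most 14 in all, crops included, and the job is handed in when it is done.

Besides the shell and the picture viewer there is one more tool, called in YAML: its name, and indented under it one key for each argument. send_rows: Moves the arm, as the interface text tells. Its arguments: {"type":"object","properties":{"xyz":{"type":"array"},"dr":{"type":"array"},"jaw":{"type":"number"},"grip_force":{"type":"number"}},"required":["xyz","dr"]}

```bash
mkdir -p pics; ls; python3 - <<'E'
from bench import *
import cv2
s=get_state(); print(s)
for n in("scene","top"):
    cv2.imwrite(f"pics/{n}0.png",get_image(n)[:,:,::-1]); print(n,calibration(n))
print(calibration("wrist"))
try: print(nose_length)
except Exception as e: print(e)
E
```

```text
pics
{'time': 0.0, 'joint_positions': array([ 1.21211712,  0.32183443, -0.07003936,  1.45169391,  0.02262833,
        1.37080008, -0.05690261]), 'qd': array([-0.00144783,  0.00120938,  0.00071083, -0.00144736,  0.00040978,
        0.00049875,  0.00044777]), 'joint_torque': array([-2.42066799e-04, -4.91288888e+01, -4.04183641e-01, -3.12529814e+01,
       -6.39472157e-02,  4.35701001e-02,  1.78564374e-04]), 'position': array([ 0.23643989, -0.60485364,  0.21534428]), 'tool_rot': array([-3.08532958e+00, -5.81812350e-01,  7.84158142e-04]), 'ft_force': array([-0.22842436,  0.20294915,  0.09581182]), 'torque': array([ 0.02692089, -0.00795155,  0.00218522]), 'grip_force': 0.0, 'grip_width': 1.0025333816185418}
scene {'vfov': 42.21596262516758, 'cx': 284.0049520591202, 'cy': 212.5890533572235, 'rvec': array([ 1.51979529, -2.03367155,  0.85576758]), 'tvec': array([0.11810221, 0.39895916, 0.5538774 ])}
top {'vfov': 52.79066720766652, 'cx': 281.3354985512923, 'cy': 216.84861204618522, 'rvec': array([ 2.15660562, -2.12782677,  0.22789876]), 'tvec': array([-0.03594928,  0.48711686,  0.82923072])}
{'vfov': 66.72291533824075, 'cx': 281.0139560496691, 'cy': 210.23964228523957, 'hand_eye': array([[-2.29479044e-04, -9.61212470e-01, -2.75808875e-01,
         7.67146115e-02],
       [ 9.99999973e-01, -2.08131427e-04, -1.06669934e-04,
         2.70342331e-04],
       [ 4.51279758e-05, -2.75808892e-01,  9.61212491e-01,
        -1.67788970e-01],
       [ 0.00000000e+00,  0.00000000e+00,  0.00000000e+00,
         1.00000000e+00]])}
0.017
```

View pics/scene0.png

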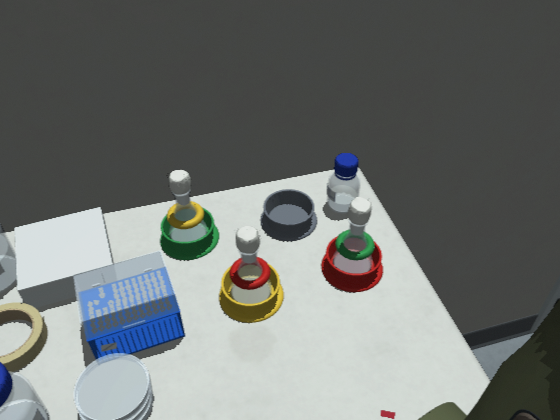

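View pics/top0.png

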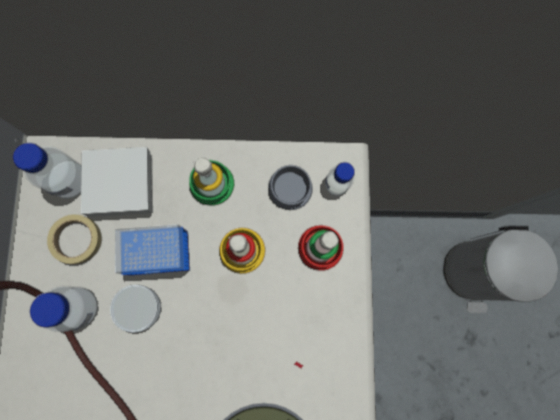

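The scene view shows yellow flask in green holder (top view 211,182), red in yellow (242,250) and green in red (321,248). The grey spare is at (290,187) and the bottle at (341,180).

```bash
cat > h.py <<'E'
from bench import *
import cv2, numpy as np
from scipy.spatial.transform import Rotation as R
def cam(n,s=None):
    c=calibration(n); f=210/np.tan(np.radians(c["vfov"]/2))
    if n=="wrist":
        T=np.eye(4);T[:3,:3]=R.from_rotvec(s["tool_rot"]).as_matrix();T[:3,3]=s["position"]
        T=T@np.array(c["hand_eye"]); return f,c["cx"],c["cy"],T[:3,:3],T[:3,3]
    M=cv2.Rodrigues(c["rvec"])[0]; return f,c["cx"],c["cy"],M.T,-M.T@c["tvec"]
def ray(C,uv,z):
    f,cx,cy,M,o=C; uv=np.atleast_2d(np.asarray(uv,float))
    d=np.c_[(uv[:,0]-cx)/f,(uv[:,1]-cy)/f,np.ones(len(uv))]@M.T
    return (o+d*((z-o[2])/d[:,2])[:,None])[:,:2]
def masks(im):
    h=cv2.cvtColor(im,cv2.COLOR_RGB2HSV); H,S,V=cv2.split(h)
    g=(S>130)&(V>60)
    return dict(red=(g&((H<8)|(H>172))),yellow=g&(H>17)&(H<33),green=g&(H>50)&(H<85),
        grey=(V>40)&(V<150)&(S>25)&(S<110)&(H>100)&(H<130))
def comps(m,amin):
    n,l,st,ce=cv2.connectedComponentsWithStats(m.astype(np.uint8))
    return [(l==i) for i in np.argsort(-st[:,4]) if i and st[i,4]>=amin]
def circ(C,m,z):  # circle of the outer outline, world plane z
    c=max(cv2.findContours(m.astype(np.uint8),0,1)[0],key=cv2.contourArea)
    p=ray(C,cv2.convexHull(c)[:,0],z)
    (x,y),r=cv2.minEnclosingCircle((p*1000).astype(np.float32)); return np.round([x,y,r],1)
E
python3 - <<'E'
from h import *
for n in("scene","top"):
    im=get_image(n);C=cam(n)
    print(n,np.round(C[4],3))
    for k,m in masks(im).items():
        for c in comps(m,60)[:4]:
            ys,xs=np.nonzero(c); print(k,c.sum(),(round(xs.mean()),round(ys.mean())),"z0",circ(C,c,.003),"z34",circ(C,c,.034),"ring",circ(C,c,.0555))
    if n=="top":
        print("stops",ray(C,[[203,165],[238,244],[329,239]],.136),"bottle cap",ray(C,[344,172],.1))
E
```

```text
scene [-0.075  0.149  0.672]
red 1444 (351, 272) z0 [ 435.9 -121.    59.1] z34 [ 412.2 -108.5   56.4] ring [395.8 -99.9  54.5]
red 560 (250, 275) z0 [462.2  42.2  33.1] z34 [437.3  47.1  31.5] ring [420.   50.6  30.5]
red 74 (387, 414) z0 [187.5 -70.3   8.6] z34 [175.3 -60.1   8.2] ring [166.9 -53.1   7.9]
yellow 1581 (251, 301) z0 [427.2  48.8  57.8] z34 [403.9  53.5  55.1] ring [387.8  56.7  53.3]
yellow 449 (185, 217) z0 [619.4 119.2  33.7] z34 [587.2 120.6  32.2] ring [564.9 121.5  31.1]
green 580 (191, 238) z0 [574.3 118.8  59.7] z34 [544.2 120.2  56.9] ring [523.3 121.1  55. ]
green 255 (363, 249) z0 [ 469.4 -141.8   31. ] z34 [ 444.2 -128.4   29.6] ring [ 426.7 -119.    28.6]
green 109 (341, 239) z0 [ 485.2 -124.9   24.5] z34 [ 459.2 -112.2   23.4] ring [ 441.2 -103.4   22.6]
grey 2259 (288, 215) z0 [570.5 -54.5  63. ] z34 [540.6 -45.1  60.1] ring [519.8 -38.5  58. ]
grey 257 (147, 310) z0 [438.4 204.4  34.6] z34 [414.6 201.8  33. ] ring [398.1 200.1  31.9]
grey 79 (100, 327) z0 [428.3 272.7  15.7] z34 [405. 267.  15.] ring [388.8 263.   14.4]
top [ 0.332 -0.002  0.903]
red 66
[... 459 characters left out ...]
 45.2]
green 79 (329, 253) z0 [ 422.4 -131.5   22.3] z34 [ 419.3 -127.    21.6] ring [ 417.2 -123.9   21. ]
green 75 (315, 237) z0 [ 449.1 -109.1   21.7] z34 [ 445.1 -105.4   20.9] ring [ 442.2 -102.8   20.4]
grey 607 (290, 188) z0 [559.9 -47.8  45.7] z34 [552.  -46.2  44.1] ring [546.5 -45.1  43. ]
grey 139 (52, 308) z0 [295.3 441.9  40.5] z34 [296.5 426.6  39.1] ring [297.4 416.   38.1]
grey 121 (30, 158) z0 [617.7 518.4  39.8] z34 [607.8 500.4  38.4] ring [601.  488.   37.5]
grey 68 (154, 273) z0 [371.3 233.3  65.2] z34 [369.9 225.2  63. ] ring [369.  219.6  61.4]
stops [[ 0.56722679  0.12142215]
 [ 0.41949006  0.05178119]
 [ 0.43108016 -0.11435303]] bottle cap [[ 0.56969401 -0.15074578]]
```

send_rows:
  xyz:
    - [0, 0, -15]
    - [20, -20, -30]
    - [45, -45, -45]
    - [70, -75, -45]
    - [100, -105, -45]
    - [130, -135, -45]
    - [160, -165, -45]
    - [190, -195, -45]
    - [215, -225, -45]
    - [240, -250, -45]
  dr:
    - [0, 0, 0.0]
    - [0, 0, 0.05]
    - [0, 0, 0.1]
    - [0, 0, 0.16]
    - [0, 0, 0.22]
    - [0, 0, 0.28]
    - [0, 0, 0.34]
    - [0, 0, 0.373]
    - [0, 0, 0.373]
    - [0, 0, 0.373]
  jaw: 60
  grip_force: 15

```text
time: 1.03
position: [0.3697, -0.2821, 0.2615]
tool_rot: [3.141, 0.002, -0.0]
ft_force: [1.6, -1.0, 0.3]
grip_width: 0.691
grip_force: 0.0
```

send_rows:
  xyz:
    - [10, -20, -5]
    - [25, -55, -15]
    - [40, -90, -20]
    - [55, -130, -30]
    - [70, -170, -40]
    - [85, -210, -40]
    - [100, -250, -40]
    - [110, -280, -40]
    - [110, -282, -40]
    - [110, -282, -40]
  dr:
    - [0, 0, 0]
    - [0, 0, 0]
    - [0, 0, 0]
    - [0, 0, 0]
    - [0, 0, 0]
    - [0, 0, 0]
    - [0, 0, 0]
    - [0, 0, 0]
    - [0, 0, 0]
    - [0, 0, 0]

```text
time: 1.87
position: [0.4793, -0.0001, 0.3015]
tool_rot: [-3.141, -0.01, 0.0]
ft_force: [0.1, -0.1, -0.1]
grip_width: 0.686
grip_force: 0.0
```

```bash
python3 - <<'E'
from h import *
s=get_state(); im=get_image("wrist"); C=cam("wrist",s); cv2.imwrite("pics/w0.png",im[:,:,::-1])
print(s["position"],s["tool_rot"],s["joint_positions"])
for k,m in masks(im).items():
    for c in comps(m,150)[:3]:
        ys,xs=np.nonzero(c); print(k,c.sum(),(round(xs.mean()),round(ys.mean())),"z0",circ(C,c,.003),"z34",circ(C,c,.034),"ring",circ(C,c,.0555))
E
```

```text
[ 4.79347657e-01 -1.38874842e-04  3.01457146e-01] [-3.14141815e+00 -9.52314096e-03  4.91861492e-05] [ 0.64503588 -0.06124067 -0.66064931  1.69838889 -0.03784334  1.49166771
 -1.57644399]
red 1394 (354, 197) z0 [ 429.6 -119.2   52.2] z34 [ 438.  -111.2   48.7] ring [ 443.9 -105.7   46.3]
red 577 (246, 214) z0 [407.8  57.   32.9] z34 [417.6  53.2  30.7] ring [424.5  50.6  29.2]
yellow 1354 (249, 201) z0 [421.9  52.3  51.3] z34 [430.8  48.8  47.9] ring [437.   46.4  45.6]
yellow 840 (189, 106) z0 [571.4 137.7  33.8] z34 [570.4 128.6  31.6] ring [569.7 122.3  30. ]
green 1368 (206, 108) z0 [570.7 122.8  49.8] z34 [569.7 114.7  46.5] ring [569.1 109.   44.2]
green 510 (365, 208) z0 [ 416.7 -131.3   32.3] z34 [ 426.  -122.6   30.1] ring [ 432.4 -116.5   28.7]
grey 5127 (464, 403) z0 [  54.7 -321.9  203.1] z34 [  88.1 -300.5  189.6] ring [ 111.2 -285.6  180.2]
grey 4878 (478, 306) z0 [ 260.4 -333.4  107. ] z34 [ 280.1 -311.2   99.9] ring [ 293.7 -295.8   95. ]
grey 4402 (77, 303) z0 [263.8 341.1 112.8] z34 [283.2 318.4 105.3] ring [296.7 302.7 100.1]
```

View pics/w0.png

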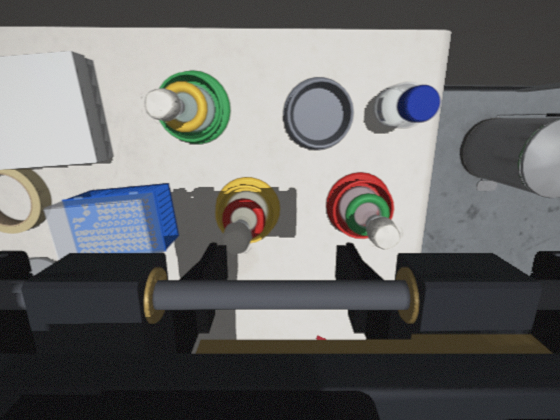

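The wrist view shows rings clearly: red flask (246,214), yellow (189,106), green (365,208). The spare cup is centred near (319,113).

```bash
python3 - <<'E'
from h import *
s=get_state(); C=cam("wrist",s); im=get_image("wrist"); g=im.max(2).copy()
m=np.zeros(g.shape,bool); m[65:160,275:362]=g[65:160,275:362]<140
c=comps(m,500)[0]; ys,xs=np.nonzero(c); print(xs.min(),xs.max(),ys.min(),ys.max(),circ(C,c,.003),circ(C,c,.034))
C=cam("top"); im=get_image("top"); g=im.max(2); m=np.zeros(g.shape,bool); m[160:215,262:318]=g[160:215,262:318]<140
c=comps(m,300)[0]; print(circ(C,c,.003),circ(C,c,.034))
E
```

```text
280 349 77 149 [561.9 -48.6  49.6] [561.5 -45.5  46.3]
[562.8 -48.8  86.4] [554.8 -47.2  83.4]
```

send_rows:
  xyz:
    - [-15, -15, 10]
    - [-30, -30, 30]
    - [-45, -45, 50]
    - [-54, -51, 75]
    - [-54, -51, 95]
    - [-54, -51, 100]
    - [-54, -51, 100]
    - [-54, -51, 100]
    - [-54, -51, 100]
    - [-54, -51, 100]
  dr:
    - [0, 0, 0]
    - [0, 0, 0]
    - [0, 0, 0]
    - [0, 0, 0]
    - [0, 0, 0]
    - [0, 0, 0]
    - [0, 0, 0]
    - [0, 0, 0]
    - [0, 0, 0]
    - [0, 0, 0]

```text
time: 2.85
position: [0.4264, 0.0475, 0.2027]
tool_rot: [-3.141, 0.002, -0.003]
ft_force: [0.7, -0.2, 0.4]
grip_width: 0.693
grip_force: 0.0
```

```bash
python3 - <<'E'
from h import *
s=get_state(); im=get_image("wrist"); C=cam("wrist",s); cv2.imwrite("pics/w1.png",im[:,:,::-1])
print(s["position"],s["tool_rot"],s["joint_positions"])
for k,m in masks(im).items():
    for c in comps(m,150)[:3]:
        ys,xs=np.nonzero(c); print(k,c.sum(),(round(xs.mean()),round(ys.mean())),"z0",circ(C,c,.003),"ring",circ(C,c,.0555))
E
```

```text
[0.42635592 0.04746057 0.20270635] [-3.14145040e+00  1.92330477e-03 -3.28713006e-03] [ 0.61209675 -0.15892419 -0.70403402  1.96003747 -0.10639877  1.30246613
 -1.62961534]
red 2557 (413, 175) z0 [ 430.4 -121.5   55. ] ring [440.7 -97.4  47.2]
red 1088 (278, 190) z0 [411.8  52.2  34.3] ring [424.8  51.5  29.4]
yellow 2278 (278, 177) z0 [422.2  51.9  50.7] ring [433.7  51.3  43.5]
yellow 1709 (205, 47) z0 [580.7 135.2  35. ] ring [569.6 122.6  30. ]
green 1796 (223, 64) z0 [570.4 124.6  50.9] ring [560.7 113.5  43.7]
green 1022 (440, 185) z0 [ 420.8 -142.7   34.1] ring [ 432.5 -115.6   29.2]
grey 5197 (464, 403) z0 [ 108.2 -207.3  155.2] ring [ 164.5 -170.9  133. ]
grey 4948 (478, 306) z0 [ 267.3 -212.1   83.3] ring [ 301.  -175.    71.4]
grey 4850 (80, 305) z0 [271.7 312.   85.5] ring [304.7 274.2  73.3]
```

View pics/w1.png

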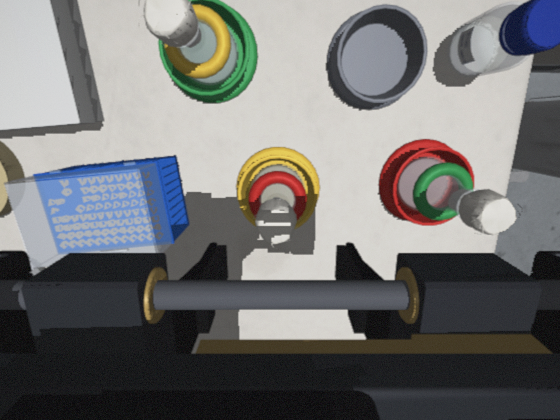

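The wrist view shows the red flask directly below, ring at (278,190), between the fingers.

send_rows:
  xyz:
    - [-1, -3, 10]
    - [-1, -3, 22]
    - [-1, -3, 36]
    - [-1, -3, 50]
    - [-1, -3, 64]
    - [-1, -3, 78]
    - [-1, -3, 92]
    - [-1, -3, 102]
    - [-1, -3, 106]
    - [-1, -3, 106]
  dr:
    - [0, 0, 0]
    - [0, 0, 0]
    - [0, 0, 0]
    - [0, 0, 0]
    - [0, 0, 0]
    - [0, 0, 0]
    - [0, 0, 0]
    - [0, 0, 0]
    - [0, 0, 0]
    - [0, 0, 0]

```text
time: 3.73
position: [0.4235, 0.051, 0.0945]
tool_rot: [-3.141, -0.0, 0.003]
ft_force: [-0.1, -0.2, 0.3]
grip_width: 0.692
grip_force: 0.0
```

```bash
python3 - <<'E'
from h import *
for i in range(3):
    s=get_state(); im=get_image("wrist"); print(s["position"],s["tool_rot"])
print(s["joint_positions"],s["ft_force"])
cv2.imwrite("pics/s1.png",get_image("scene")[100:400,100:500,::-1])
E
```

```text
[0.42347711 0.05103842 0.0944834 ] [-3.14114451e+00 -2.55457665e-04  3.01880018e-03]
[0.42412891 0.05102568 0.09527095] [-3.14128792e+00 -7.16253845e-05  8.85920815e-04]
[0.4246363  0.05101841 0.09581326] [-3.14146797e+00  7.23386142e-05 -9.47611577e-04]
[ 0.59644436 -0.03540757 -0.75592013  2.0982131  -0.02773697  1.06869534
 -1.71666862] [-0.04040006  0.74090331  0.7681916 ]
```

View pics/s1.png

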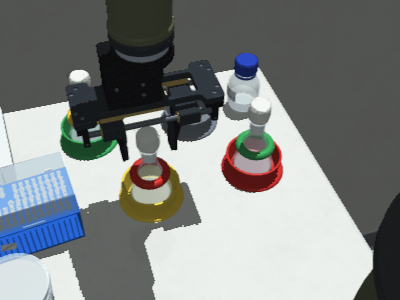

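Fingers are level with the neck, on either side of it. Closing.

send_rows:
  xyz:
    - [0, 0, 0]
    - [0, 0, 0]
    - [0, 0, 0]
    - [0, 0, 0]
    - [0, 0, 0]
    - [0, 0, 0]
    - [0, 0, -4]
    - [0, 0, -8]
    - [0, 0, -12]
    - [0, 0, -12]
  dr:
    - [0, 0, 0]
    - [0, 0, 0]
    - [0, 0, 0]
    - [0, 0, 0]
    - [0, 0, 0]
    - [0, 0, 0]
    - [0, 0, 0]
    - [0, 0, 0]
    - [0, 0, 0]
    - [0, 0, 0]
  jaw: 15
  grip_force: 15

```text
time: 4.77
position: [0.425, 0.0509, 0.1084]
tool_rot: [3.141, -0.0, 0.003]
ft_force: [0.1, -0.2, -1.4]
grip_width: 0.35
grip_force: 15.0
```

send_rows:
  xyz:
    - [0, 0, -10]
    - [0, 0, -28]
    - [0, 0, -46]
    - [5, 4, -50]
    - [20, 14, -50]
    - [40, 28, -50]
    - [62, 44, -50]
    - [84, 60, -50]
    - [105, 76, -50]
    - [120, 88, -50]
  dr:
    - [0, 0, 0]
    - [0, 0, 0]
    - [0, 0, 0]
    - [0, 0, 0]
    - [0, 0, 0]
    - [0, 0, 0]
    - [0, 0, 0]
    - [0, 0, 0]
    - [0, 0, 0]
    - [0, 0, 0]

```text
time: 5.6
position: [0.546, -0.0396, 0.1567]
tool_rot: [3.142, -0.004, 0.0]
ft_force: [-0.6, -0.3, -0.4]
grip_width: 0.35
grip_force: 15.0
```

send_rows:
  xyz:
    - [10, 7, 0]
    - [15, 10, 0]
    - [17, 11, 0]
    - [17, 11, 0]
    - [17, 11, 0]
    - [17, 11, 0]
    - [17, 11, 0]
    - [17, 11, 0]
    - [17, 11, 0]
    - [17, 11, 0]
  dr:
    - [0, 0, 0]
    - [0, 0, 0]
    - [0, 0, 0]
    - [0, 0, 0]
    - [0, 0, 0]
    - [0, 0, 0]
    - [0, 0, 0]
    - [0, 0, 0]
    - [0, 0, 0]
    - [0, 0, 0]

```text
time: 6.43
position: [0.5611, -0.0481, 0.1576]
tool_rot: [3.141, -0.0, 0.0]
ft_force: [-0.3, 0.1, -1.5]
grip_width: 0.35
grip_force: 15.0
```

```bash
python3 - <<'E'
from h import *
s=get_state(); im=get_image("wrist"); C=cam("wrist",s); cv2.imwrite("pics/w2.png",im[:,:,::-1])
print(s["position"],s["tool_rot"],s["joint_positions"])
for k,m in masks(im).items():
    if k!="grey":
      for c in comps(m,150)[:2]:
        ys,xs=np.nonzero(c); print(k,c.sum(),(round(xs.mean()),round(ys.mean())),"z0",circ(C,c,.003),"ring",circ(C,c,.0555),"heldring",circ(C,c,s["position"][2]-.04))
E
```

```text
[ 0.56111772 -0.04811273  0.15757411] [ 3.14124324e+00 -1.67160615e-04  2.60840624e-04] [ 0.62740573  0.23341981 -0.67018306  1.72948783  0.15333128  1.23145204
 -1.65171528]
red 2157 (281, 217) z0 [519.5 -47.6  45.5] ring [538.8 -47.7  38.1] heldring [561.5 -47.8  29.3]
red 269 (311, 325) z0 [406.  -84.4  20. ] ring [443.7 -78.4  16.7] heldring [488.4 -71.4  12.9]
yellow 1853 (91, 196) z0 [556.3 155.4  35.8] ring [569.6 122.3  30. ] heldring [585.3  83.1  23.1]
green 2835 (125, 178) z0 [567.5 127.9  55.7] ring [578.9  99.3  46.6] heldring [592.5  65.4  35.9]
```

View pics/w2.png

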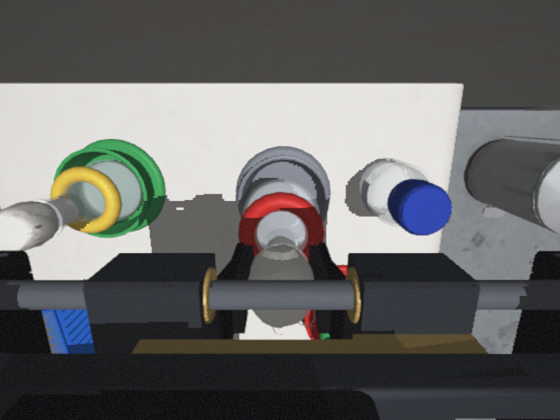

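The held red flask (ring 281,217) is lined up with the grey cup (centre about 283,190). The bottle is clear at (400,195). Lowering.

send_rows:
  xyz:
    - [0, 0, 6]
    - [0, 0, 16]
    - [0, 0, 28]
    - [0, 0, 40]
    - [0, 0, 50]
    - [0, 0, 55]
    - [0, 0, 58]
    - [0, 0, 60]
    - [0, 0, 61]
    - [0, 0, 61]
  dr:
    - [0, 0, 0]
    - [0, 0, 0]
    - [0, 0, 0]
    - [0, 0, 0]
    - [0, 0, 0]
    - [0, 0, 0]
    - [0, 0, 0]
    - [0, 0, 0]
    - [0, 0, 0]
    - [0, 0, 0]

```text
time: 7.32
position: [0.5615, -0.0482, 0.0966]
tool_rot: [3.141, -0.0, 0.001]
ft_force: [-0.4, -0.2, -1.0]
grip_width: 0.351
grip_force: 15.0
```

send_rows:
  xyz:
    - [0, 0, 1]
    - [0, 0, 1]
    - [0, 0, 1]
    - [0, 0, 1]
    - [0, 0, 1]
    - [0, 0, 1]
    - [0, 0, 1]
    - [0, 0, 1]
    - [0, 0, 1]
    - [0, 0, 1]
  dr:
    - [0, 0, 0]
    - [0, 0, 0]
    - [0, 0, 0]
    - [0, 0, 0]
    - [0, 0, 0]
    - [0, 0, 0]
    - [0, 0, 0]
    - [0, 0, 0]
    - [0, 0, 0]
    - [0, 0, 0]

```text
time: 8.15
position: [0.5613, -0.0482, 0.0955]
tool_rot: [3.141, -0.0, 0.0]
ft_force: [0.1, 0.7, -0.3]
grip_width: 0.347
grip_force: 15.0
```

send_rows:
  xyz:
    - [0, 0, 1]
    - [0, 0, 1]
    - [0, 0, 1]
    - [0, 0, 1]
    - [0, 0, 1]
    - [0, 0, 1]
    - [0, 0, 1]
    - [0, 0, 1]
    - [0, 0, 1]
    - [0, 0, 1]
  dr:
    - [0, 0, 0]
    - [0, 0, 0]
    - [0, 0, 0]
    - [0, 0, 0]
    - [0, 0, 0]
    - [0, 0, 0]
    - [0, 0, 0]
    - [0, 0, 0]
    - [0, 0, 0]
    - [0, 0, 0]
  jaw: 60

```text
time: 8.98
position: [0.5612, -0.0482, 0.0944]
tool_rot: [3.142, -0.0, -0.0]
ft_force: [0.8, -0.7, -0.3]
grip_width: 0.685
grip_force: 0.0
```

send_rows:
  xyz:
    - [0, 0, -5]
    - [0, 0, -15]
    - [0, 0, -30]
    - [0, 0, -45]
    - [0, 0, -60]
    - [0, 0, -75]
    - [0, 0, -90]
    - [0, 0, -104]
    - [0, 0, -106]
    - [0, 0, -106]
  dr:
    - [0, 0, 0]
    - [0, 0, 0]
    - [0, 0, 0]
    - [0, 0, 0]
    - [0, 0, 0]
    - [0, 0, 0]
    - [0, 0, 0]
    - [0, 0, 0]
    - [0, 0, 0]
    - [0, 0, 0]

```text
time: 9.82
position: [0.5621, -0.0481, 0.2021]
tool_rot: [3.141, -0.0, 0.005]
ft_force: [-0.1, 0.1, 0.4]
grip_width: 0.692
grip_force: 0.0
```

```bash
cat > look.py <<'E'
from h import *
import sys
s=get_state(); im=get_image("wrist"); C=cam("wrist",s); cv2.imwrite(f"pics/{sys.argv[1]}.png",im[:,:,::-1])
print(s["position"],s["tool_rot"],s["joint_positions"])
for k,m in masks(im).items():
    if k!="grey":
      for c in comps(m,150)[:3]:
        ys,xs=np.nonzero(c); print(k,c.sum(),(round(xs.mean()),round(ys.mean())),"z0",circ(C,c,.003),"ring",circ(C,c,.0555),"heldring",circ(C,c,s["position"][2]-.04))
E
python3 look.py w3
```

```text
[ 0.56210843 -0.0480753   0.20207943] [ 3.14083983e+00 -1.83008560e-04  4.56788503e-03] [ 0.63669879  0.1994521  -0.67569024  1.67223686  0.12940138  1.31209565
 -1.63307051]
red 1093 (281, 189) z0 [549.1 -47.7  34.7] ring [561.8 -47.7  29.7] heldring [587.8 -47.8  19.6]
red 672 (318, 266) z0 [462.3 -92.9  30.2] ring [487.5 -86.5  25.9] heldring [538.6 -73.4  17.1]
yellow 1372 (117, 187) z0 [558.  150.5  35.1] ring [569.5 122.1  30.1] heldring [592.8  64.5  19.9]
yellow 403 (220, 321) z0 [378.9  38.1  32. ] ring [416.   25.8  27.4] heldring [491.3   0.8  18.1]
yellow 311 (183, 268) z0 [459.1  74.5  25.8] ring [484.7  57.   22.1] heldring [536.8  21.5  14.6]
green 2111 (144, 173) z0 [567.9 127.   54.3] ring [578.  102.   46.5] heldring [598.5  51.2  30.7]
```

View pics/w3.png

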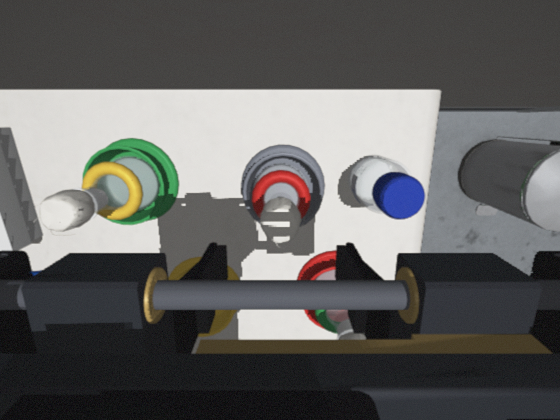

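Red flask stands seated in the grey cup (ring at 281,189). Next: the yellow flask.

send_rows:
  xyz:
    - [1, -12, 0]
    - [2, -32, 0]
    - [3, -56, 0]
    - [5, -82, 0]
    - [6, -108, 0]
    - [7, -134, 0]
    - [8, -156, 0]
    - [8, -168, 0]
    - [8, -170, 0]
    - [8, -170, 0]
  dr:
    - [0, 0, 0]
    - [0, 0, 0]
    - [0, 0, 0]
    - [0, 0, 0]
    - [0, 0, 0]
    - [0, 0, 0]
    - [0, 0, 0]
    - [0, 0, 0]
    - [0, 0, 0]
    - [0, 0, 0]

```text
time: 10.7
position: [0.5687, 0.1225, 0.1998]
tool_rot: [3.141, 0.003, -0.002]
ft_force: [0.3, 0.4, 0.3]
grip_width: 0.692
grip_force: 0.0
```

```bash
python3 look.py w4
```

```text
[0.56871941 0.12246142 0.19978364] [ 3.14125833e+00  2.64802734e-03 -1.92217792e-03] [ 0.39589614  0.26533428 -0.76849347  1.62705587  0.18881996  1.32711348
 -1.97023017]
red 1324 (446, 201) z0 [547.3 -77.1  34.9] ring [561.5 -48.3  29.9] heldring [589.6   8.9  19.9]
yellow 1261 (331, 324) z0 [387.4  55.1  43.5] ring [424.6  64.9  37.2] heldring [498.5  84.2  24.8]
yellow 1113 (281, 187) z0 [557.5 122.1  35. ] ring [570.2 122.2  29.9] heldring [595.4 122.4  19.9]
yellow 389 (323, 272) z0 [460.8  73.6  22.5] ring [487.4  80.7  19.2] heldring [540.3  94.8  12.8]
green 1727 (280, 168) z0 [568.8 120.9  49.5] ring [579.9 121.2  42.4] heldring [601.9 121.7  28.2]
```

send_rows:
  xyz:
    - [0, 0, 10]
    - [0, 0, 22]
    - [0, 0, 36]
    - [0, 0, 50]
    - [0, 0, 64]
    - [0, 0, 78]
    - [0, 0, 92]
    - [0, 0, 102]
    - [0, 0, 106]
    - [0, 0, 106]
  dr:
    - [0, 0, 0]
    - [0, 0, 0]
    - [0, 0, 0]
    - [0, 0, 0]
    - [0, 0, 0]
    - [0, 0, 0]
    - [0, 0, 0]
    - [0, 0, 0]
    - [0, 0, 0]
    - [0, 0, 0]

```text
time: 11.58
position: [0.5685, 0.1214, 0.093]
tool_rot: [3.141, -0.0, -0.004]
ft_force: [0.0, 0.1, -0.4]
grip_width: 0.685
grip_force: 0.0
```

send_rows:
  xyz:
    - [0, 0, 0]
    - [0, 0, 0]
    - [0, 0, 0]
    - [0, 0, 0]
    - [0, 0, 0]
    - [0, 0, 0]
    - [0, 0, -4]
    - [0, 0, -8]
    - [0, 0, -12]
    - [0, 0, -12]
  dr:
    - [0, 0, 0]
    - [0, 0, 0]
    - [0, 0, 0]
    - [0, 0, 0]
    - [0, 0, 0]
    - [0, 0, 0]
    - [0, 0, 0]
    - [0, 0, 0]
    - [0, 0, 0]
    - [0, 0, 0]
  jaw: 15

```text
time: 12.42
position: [0.5699, 0.122, 0.1075]
tool_rot: [-3.142, 0.0, -0.002]
ft_force: [0.7, 0.4, -0.4]
grip_width: 0.35
grip_force: 15.0
```

send_rows:
  xyz:
    - [0, 0, -10]
    - [0, 0, -28]
    - [0, 0, -46]
    - [-5, 2, -50]
    - [-20, 9, -50]
    - [-42, 20, -50]
    - [-66, 31, -50]
    - [-90, 43, -50]
    - [-112, 53, -50]
    - [-129, 61, -50]
  dr:
    - [0, 0, 0]
    - [0, 0, 0]
    - [0, 0, 0]
    - [0, 0, 0]
    - [0, 0, 0]
    - [0, 0, 0]
    - [0, 0, 0]
    - [0, 0, 0]
    - [0, 0, 0]
    - [0, 0, 0]

```text
time: 13.25
position: [0.4378, 0.0598, 0.1558]
tool_rot: [3.14, -0.002, -0.002]
ft_force: [-0.6, -0.1, -0.2]
grip_width: 0.35
grip_force: 15.0
```

send_rows:
  xyz:
    - [-10, 5, 0]
    - [-16, 8, 0]
    - [-18, 9, 0]
    - [-18, 9, 0]
    - [-18, 9, 0]
    - [-18, 9, 0]
    - [-18, 9, 0]
    - [-18, 9, 0]
    - [-18, 9, 0]
    - [-18, 9, 0]
  dr:
    - [0, 0, 0]
    - [0, 0, 0]
    - [0, 0, 0]
    - [0, 0, 0]
    - [0, 0, 0]
    - [0, 0, 0]
    - [0, 0, 0]
    - [0, 0, 0]
    - [0, 0, 0]
    - [0, 0, 0]

```text
time: 14.08
position: [0.4223, 0.052, 0.1563]
tool_rot: [-3.141, -0.0, 0.001]
ft_force: [0.2, -0.9, -1.6]
grip_width: 0.351
grip_force: 15.0
```

```bash
python3 look.py w5
```

```text
[0.42231034 0.05201947 0.15631292] [-3.14132073e+00 -1.36918302e-04  5.53183380e-04] [ 0.5950602  -0.12236369 -0.7210156   2.03000046 -0.08671861  1.20528002
 -1.66185531]
red 3470 (436, 178) z0 [ 430.1 -122.5   56.3] ring [441.4 -93.9  47.1] heldring [454.5 -60.9  36.4]
red 2241 (404, 43) z0 [573.1 -67.6  35.7] ring [561.  -48.   29.9] heldring [547.  -25.4  23.1]
yellow 5399 (282, 191) z0 [409.   50.   63.9] ring [423.7  50.3  53.4] heldring [440.8  50.7  41.3]
green 7986 (199, 41) z0 [571.  125.9  52.7] ring [559.3 113.8  44.1] heldring [545.7  99.8  34.1]
green 1494 (470, 192) z0 [ 419.2 -148.1   35.4] ring [ 432.3 -115.3   29.6] heldring [447.4 -77.4  22.9]
```

View pics/w5.png

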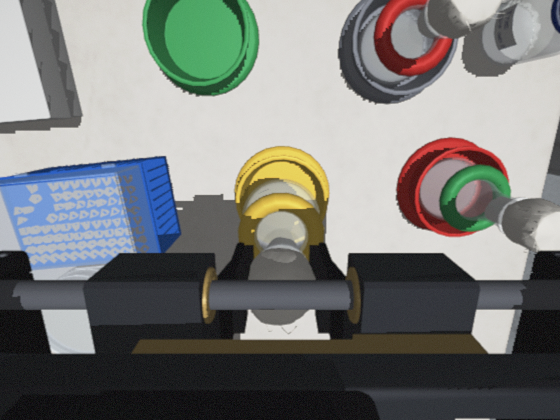

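The held yellow flask is lined up with the yellow cup (u≈281 for both). The green cup at (200,40) is empty.

send_rows:
  xyz:
    - [0, 0, 6]
    - [0, 0, 16]
    - [0, 0, 28]
    - [0, 0, 40]
    - [0, 0, 50]
    - [0, 0, 55]
    - [0, 0, 58]
    - [0, 0, 60]
    - [0, 0, 61]
    - [0, 0, 62]
  dr:
    - [0, 0, 0]
    - [0, 0, 0]
    - [0, 0, 0]
    - [0, 0, 0]
    - [0, 0, 0]
    - [0, 0, 0]
    - [0, 0, 0]
    - [0, 0, 0]
    - [0, 0, 0]
    - [0, 0, 0]

```text
time: 14.97
position: [0.4227, 0.0519, 0.0947]
tool_rot: [3.141, -0.0, 0.001]
ft_force: [-0.4, -0.1, 1.3]
grip_width: 0.356
grip_force: 15.0
```

send_rows:
  xyz:
    - [0, 0, 1]
    - [0, 0, 1]
    - [0, 0, 1]
    - [0, 0, 1]
    - [0, 0, 1]
    - [0, 0, 1]
    - [0, 0, 1]
    - [0, 0, 1]
    - [0, 0, 1]
    - [0, 0, 1]
  dr:
    - [0, 0, 0]
    - [0, 0, 0]
    - [0, 0, 0]
    - [0, 0, 0]
    - [0, 0, 0]
    - [0, 0, 0]
    - [0, 0, 0]
    - [0, 0, 0]
    - [0, 0, 0]
    - [0, 0, 0]

```text
time: 15.8
position: [0.4231, 0.052, 0.0947]
tool_rot: [3.141, -0.0, 0.003]
ft_force: [-1.7, -0.1, 5.1]
grip_width: 0.349
grip_force: 15.0
```

In contact (5 N up). Release and rise.

send_rows:
  xyz:
    - [0, 0, 0]
    - [0, 0, 0]
    - [0, 0, 0]
    - [0, 0, 0]
    - [0, 0, 0]
    - [0, 0, 0]
    - [0, 0, 0]
    - [0, 0, 0]
    - [0, 0, 0]
    - [0, 0, 0]
  dr:
    - [0, 0, 0]
    - [0, 0, 0]
    - [0, 0, 0]
    - [0, 0, 0]
    - [0, 0, 0]
    - [0, 0, 0]
    - [0, 0, 0]
    - [0, 0, 0]
    - [0, 0, 0]
    - [0, 0, 0]
  jaw: 60

```text
time: 16.63
position: [0.4222, 0.0519, 0.0934]
tool_rot: [3.142, -0.0, -0.0]
ft_force: [-0.8, 0.2, -0.1]
grip_width: 0.688
grip_force: 0.0
```

send_rows:
  xyz:
    - [0, 0, -5]
    - [0, 0, -15]
    - [0, 0, -30]
    - [0, 0, -45]
    - [0, 0, -60]
    - [0, 0, -75]
    - [0, 0, -90]
    - [0, 0, -104]
    - [0, 0, -107]
    - [0, 0, -107]
  dr:
    - [0, 0, 0]
    - [0, 0, 0]
    - [0, 0, 0]
    - [0, 0, 0]
    - [0, 0, 0]
    - [0, 0, 0]
    - [0, 0, 0]
    - [0, 0, 0]
    - [0, 0, 0]
    - [0, 0, 0]

```text
time: 17.47
position: [0.4232, 0.0519, 0.202]
tool_rot: [3.141, -0.0, 0.005]
ft_force: [-0.1, -0.5, -0.7]
grip_width: 0.689
grip_force: 0.0
```

```bash
python3 look.py w6
```

```text
[0.42319446 0.05193801 0.20196623] [ 3.14094318e+00 -3.38383233e-04  4.82028825e-03] [ 0.60168951 -0.16694677 -0.70254748  1.96689989 -0.11066411  1.30116853
 -1.63570527]
red 2591 (417, 173) z0 [ 429.9 -121.1   54.9] ring [439.9 -96.3  47. ] heldring [460.  -46.1  31.1]
red 1728 (385, 51) z0 [571.5 -64.9  34.8] ring [561.2 -48.1  29.8] heldring [540.3 -14.2  19.7]
yellow 3487 (281, 179) z0 [422.2  52.   50.5] ring [433.2  52.   43.3] heldring [455.6  52.1  28.6]
green 6385 (210, 50) z0 [572.  124.   51.8] ring [561.6 113.8  44.4] heldring [540.5  92.9  29.3]
green 1033 (445, 183) z0 [ 421.3 -143.2   34. ] ring [ 432.5 -115.3   29.1] heldring [455.1 -58.6  19.3]
```

send_rows:
  xyz:
    - [1, 12, 0]
    - [2, 32, 0]
    - [3, 56, 0]
    - [5, 82, 0]
    - [6, 108, 0]
    - [7, 134, 0]
    - [8, 156, 0]
    - [9, 166, 0]
    - [9, 168, 0]
    - [9, 168, 0]
  dr:
    - [0, 0, 0]
    - [0, 0, 0]
    - [0, 0, 0]
    - [0, 0, 0]
    - [0, 0, 0]
    - [0, 0, 0]
    - [0, 0, 0]
    - [0, 0, 0]
    - [0, 0, 0]
    - [0, 0, 0]

```text
time: 18.35
position: [0.4309, -0.1156, 0.1998]
tool_rot: [-3.14, 0.001, 0.002]
ft_force: [-0.9, 0.8, 0.3]
grip_width: 0.689
grip_force: 0.0
```

```bash
python3 look.py w7
```

```text
[ 0.43090179 -0.11558141  0.1997732 ] [-3.14028068e+00  9.57800174e-04  1.88079343e-03] [ 0.73863041 -0.09560836 -0.49960259  1.93363326 -0.04859251  1.29372885
 -1.31708619]
red 2311 (282, 173) z0 [ 430.9 -116.2   50.4] ring [ 442.  -116.2   43.1] heldring [ 464.  -116.    28.7]
red 1604 (214, 61) z0 [570.4 -36.2  34.8] ring [561.4 -47.6  29.8] heldring [543.5 -70.4  19.8]
yellow 3972 (137, 191) z0 [420.7  58.9  57.1] ring [433.2  33.7  48.8] heldring [458.2 -16.3  32.5]
green 7243 (46, 54) z0 [572.3 129.5  57.1] ring [563.   94.2  48.9] heldring [544.6  24.   32.5]
green 886 (281, 184) z0 [ 419.9 -115.5   33.7] ring [ 432.6 -115.6   28.9] heldring [ 457.8 -115.6   19.2]
```

View pics/w7.png

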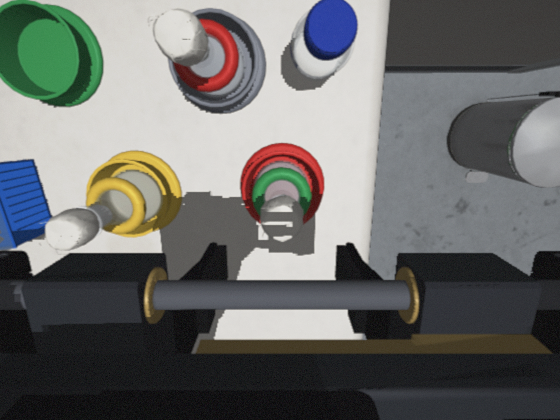

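Yellow flask is seated in the yellow cup (135,195). The green flask lies straight below at (281,184), and the red cup centre is (431,-116) mm.

send_rows:
  xyz:
    - [0, 0, 10]
    - [0, 0, 22]
    - [0, 0, 36]
    - [0, 0, 50]
    - [0, 0, 64]
    - [0, 0, 78]
    - [0, 0, 92]
    - [0, 0, 102]
    - [0, 0, 106]
    - [0, 0, 106]
  dr:
    - [0, 0, 0]
    - [0, 0, 0]
    - [0, 0, 0]
    - [0, 0, 0]
    - [0, 0, 0]
    - [0, 0, 0]
    - [0, 0, 0]
    - [0, 0, 0]
    - [0, 0, 0]
    - [0, 0, 0]

```text
time: 19.23
position: [0.4304, -0.1152, 0.0934]
tool_rot: [-3.141, -0.002, 0.003]
ft_force: [0.0, -0.4, 0.5]
grip_width: 0.689
grip_force: 0.0
```

send_rows:
  xyz:
    - [0, 0, 0]
    - [0, 0, 0]
    - [0, 0, 0]
    - [0, 0, 0]
    - [0, 0, 0]
    - [0, 0, 0]
    - [0, 0, -4]
    - [0, 0, -8]
    - [0, 0, -12]
    - [0, 0, -12]
  dr:
    - [0, 0, 0]
    - [0, 0, 0]
    - [0, 0, 0]
    - [0, 0, 0]
    - [0, 0, 0]
    - [0, 0, 0]
    - [0, 0, 0]
    - [0, 0, 0]
    - [0, 0, 0]
    - [0, 0, 0]
  jaw: 15

```text
time: 20.07
position: [0.4319, -0.1164, 0.1074]
tool_rot: [3.141, -0.001, 0.002]
ft_force: [0.5, -0.1, -1.4]
grip_width: 0.349
grip_force: 15.0
```

send_rows:
  xyz:
    - [0, 0, -10]
    - [0, 0, -30]
    - [0, 0, -52]
    - [0, 0, -74]
    - [0, 0, -96]
    - [0, 0, -118]
    - [3, -6, -134]
    - [12, -22, -142]
    - [24, -43, -142]
    - [38, -66, -142]
  dr:
    - [0, 0, 0]
    - [0, 0, 0]
    - [0, 0, 0]
    - [0, 0, 0]
    - [0, 0, 0]
    - [0, 0, 0]
    - [0, 0, 0]
    - [0, 0, 0]
    - [0, 0, 0]
    - [0, 0, 0]

```text
time: 20.9
position: [0.4697, -0.0504, 0.25]
tool_rot: [3.14, -0.004, 0.003]
ft_force: [0.7, -0.4, -1.8]
grip_width: 0.348
grip_force: 15.0
```

send_rows:
  xyz:
    - [14, -24, 0]
    - [28, -48, 0]
    - [42, -72, 0]
    - [56, -96, 0]
    - [70, -120, 0]
    - [84, -144, 0]
    - [94, -162, 0]
    - [99, -170, 0]
    - [99, -172, 0]
    - [99, -172, 0]
  dr:
    - [0, 0, 0]
    - [0, 0, 0]
    - [0, 0, 0]
    - [0, 0, 0]
    - [0, 0, 0]
    - [0, 0, 0]
    - [0, 0, 0]
    - [0, 0, 0]
    - [0, 0, 0]
    - [0, 0, 0]

```text
time: 21.73
position: [0.5679, 0.1217, 0.2484]
tool_rot: [3.141, 0.001, -0.001]
ft_force: [-0.1, 0.5, -0.7]
grip_width: 0.352
grip_force: 15.0
```

send_rows:
  xyz:
    - [0, 0, 8]
    - [0, 0, 24]
    - [0, 0, 40]
    - [0, 0, 56]
    - [0, 0, 72]
    - [0, 0, 84]
    - [0, 0, 90]
    - [0, 0, 92]
    - [0, 0, 92]
    - [0, 0, 92]
  dr:
    - [0, 0, 0]
    - [0, 0, 0]
    - [0, 0, 0]
    - [0, 0, 0]
    - [0, 0, 0]
    - [0, 0, 0]
    - [0, 0, 0]
    - [0, 0, 0]
    - [0, 0, 0]
    - [0, 0, 0]

```text
time: 22.57
position: [0.5688, 0.1217, 0.1572]
tool_rot: [3.142, -0.001, 0.002]
ft_force: [0.7, -0.0, 0.7]
grip_width: 0.349
grip_force: 15.0
```

```bash
python3 look.py w8
```

```text
[0.56875391 0.12173984 0.15722055] [ 3.14158818e+00 -8.98027569e-04  1.97788674e-03] [ 0.38397901  0.29393484 -0.75490053  1.68414872  0.21148763  1.24611251
 -1.98859288]
red 1778 (468, 213) z0 [545.3 -80.6  36. ] ring [561.6 -47.6  30.1] heldring [580.7  -8.9  23.2]
red 1765 (496, 329) z0 [ 403.9 -128.2   39. ] ring [443.3 -87.5  32.6] heldring [489.5 -39.6  25.2]
red 275 (494, 276) z0 [ 473.7 -116.2   25. ] ring [501.7 -77.4  20.9] heldring [534.6 -31.8  16.1]
yellow 295 (310, 327) z0 [412.8  85.3  19.5] ring [450.7  91.2  16.3] heldring [495.3  98.2  12.6]
green 4180 (280, 188) z0 [559.2 122.5  58.8] ring [573.3 122.4  49.2] heldring [589.7 122.3  38. ]
```

View pics/w8.png

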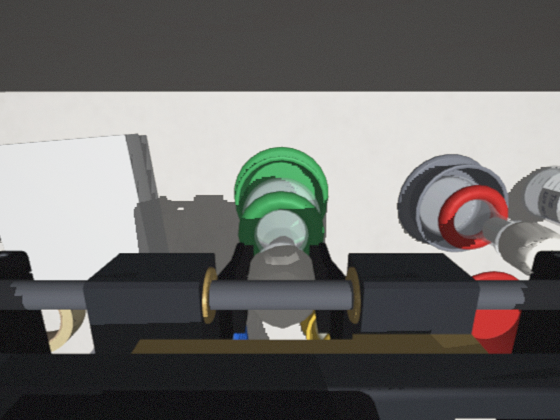

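The held green flask (281,215) is centred on the green cup (281,190). Lowering.

send_rows:
  xyz:
    - [0, 0, 6]
    - [0, 0, 16]
    - [0, 0, 28]
    - [0, 0, 40]
    - [0, 0, 50]
    - [0, 0, 55]
    - [0, 0, 58]
    - [0, 0, 60]
    - [0, 0, 61]
    - [0, 0, 62]
  dr:
    - [0, 0, 0]
    - [0, 0, 0]
    - [0, 0, 0]
    - [0, 0, 0]
    - [0, 0, 0]
    - [0, 0, 0]
    - [0, 0, 0]
    - [0, 0, 0]
    - [0, 0, 0]
    - [0, 0, 0]

```text
time: 23.45
position: [0.5687, 0.122, 0.0948]
tool_rot: [-3.141, 0.0, -0.001]
ft_force: [0.1, 0.9, 5.1]
grip_width: 0.347
grip_force: 15.0
```

send_rows:
  xyz:
    - [0, 0, 0]
    - [0, 0, 0]
    - [0, 0, 0]
    - [0, 0, 0]
    - [0, 0, 0]
    - [0, 0, 0]
    - [0, 0, 0]
    - [0, 0, 0]
    - [0, 0, 0]
    - [0, 0, 0]
  dr:
    - [0, 0, 0]
    - [0, 0, 0]
    - [0, 0, 0]
    - [0, 0, 0]
    - [0, 0, 0]
    - [0, 0, 0]
    - [0, 0, 0]
    - [0, 0, 0]
    - [0, 0, 0]
    - [0, 0, 0]

```text
time: 24.28
position: [0.5686, 0.122, 0.0948]
tool_rot: [-3.142, 0.0, -0.001]
ft_force: [1.0, 0.7, 3.0]
grip_width: 0.35
grip_force: 15.0
```

send_rows:
  xyz:
    - [0, 0, 0]
    - [0, 0, 0]
    - [0, 0, 0]
    - [0, 0, 0]
    - [0, 0, 0]
    - [0, 0, 0]
    - [0, 0, 0]
    - [0, 0, 0]
    - [0, 0, 0]
    - [0, 0, 0]
  dr:
    - [0, 0, 0]
    - [0, 0, 0]
    - [0, 0, 0]
    - [0, 0, 0]
    - [0, 0, 0]
    - [0, 0, 0]
    - [0, 0, 0]
    - [0, 0, 0]
    - [0, 0, 0]
    - [0, 0, 0]
  jaw: 60

```text
time: 25.12
position: [0.5683, 0.1218, 0.0944]
tool_rot: [3.142, -0.0, -0.0]
ft_force: [-0.3, -1.3, -0.4]
grip_width: 0.688
grip_force: 0.0
```

send_rows:
  xyz:
    - [0, 0, -5]
    - [0, 0, -15]
    - [0, 0, -30]
    - [0, 0, -45]
    - [0, 0, -60]
    - [0, 0, -75]
    - [0, 0, -90]
    - [0, 0, -104]
    - [0, 0, -107]
    - [0, 0, -107]
  dr:
    - [0, 0, 0]
    - [0, 0, 0]
    - [0, 0, 0]
    - [0, 0, 0]
    - [0, 0, 0]
    - [0, 0, 0]
    - [0, 0, 0]
    - [0, 0, 0]
    - [0, 0, 0]
    - [0, 0, 0]

```text
time: 25.95
position: [0.5691, 0.1222, 0.2032]
tool_rot: [-3.141, 0.0, -0.005]
ft_force: [0.1, 0.5, -0.4]
grip_width: 0.69
grip_force: 0.0
```

send_rows:
  xyz:
    - [-1, 12, 0]
    - [-2, 32, 0]
    - [-3, 56, 0]
    - [-4, 82, 0]
    - [-5, 108, 0]
    - [-6, 134, 0]
    - [-7, 156, 0]
    - [-7, 168, 0]
    - [-7, 170, 0]
    - [-7, 170, 0]
  dr:
    - [0, 0, 0]
    - [0, 0, 0]
    - [0, 0, 0]
    - [0, 0, 0]
    - [0, 0, 0]
    - [0, 0, 0]
    - [0, 0, 0]
    - [0, 0, 0]
    - [0, 0, 0]
    - [0, 0, 0]

```text
time: 26.78
position: [0.5608, -0.0487, 0.2008]
tool_rot: [-3.141, 0.003, 0.002]
ft_force: [-0.7, -0.2, -0.7]
grip_width: 0.69
grip_force: 0.0
```

```bash
python3 look.py w9
```

```text
[ 0.56077327 -0.04869852  0.20076088] [-3.14096077e+00  2.83966401e-03  1.82789201e-03] [ 0.63483002  0.20040571 -0.67159517  1.67346958  0.12774703  1.31359994
 -1.63234883]
red 1106 (280, 187) z0 [549.3 -47.   34.7] ring [562.  -47.3  29.7] heldring [587.5 -47.8  19.7]
red 899 (319, 267) z0 [460.8 -92.6  31.1] ring [486.3 -86.3  26.6] heldring [537.2 -73.7  17.7]
red 681 (330, 318) z0 [ 384.8 -110.3   32.9] ring [ 421.1 -101.5   28.1] heldring [494.  -83.8  18.7]
yellow 372 (183, 267) z0 [458.1  73.4  26.8] ring [483.9  55.9  22.9] heldring [535.7  20.6  15.2]
yellow 361 (218, 322) z0 [374.8  39.5  33.7] ring [412.6  26.8  28.8] heldring [488.3   1.3  19.1]
green 3477 (132, 177) z0 [568.9 128.9  55.2] ring [578.8 103.3  47.3] heldring [598.6  52.2  31.4]
```

View pics/w9.png

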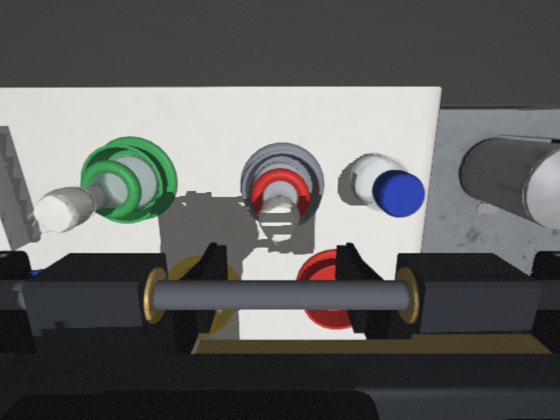

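Green flask is seated in green (130,185), and the red flask is straight below. The bottle has not moved.

send_rows:
  xyz:
    - [0, 0, 10]
    - [0, 0, 22]
    - [0, 0, 36]
    - [0, 0, 50]
    - [0, 0, 64]
    - [0, 0, 78]
    - [0, 0, 92]
    - [0, 0, 102]
    - [0, 0, 106]
    - [0, 0, 106]
  dr:
    - [0, 0, 0]
    - [0, 0, 0]
    - [0, 0, 0]
    - [0, 0, 0]
    - [0, 0, 0]
    - [0, 0, 0]
    - [0, 0, 0]
    - [0, 0, 0]
    - [0, 0, 0]
    - [0, 0, 0]

```text
time: 27.67
position: [0.5601, -0.0473, 0.0938]
tool_rot: [-3.141, -0.002, 0.004]
ft_force: [0.0, -0.1, -0.1]
grip_width: 0.69
grip_force: 0.0
```

send_rows:
  xyz:
    - [0, 0, 0]
    - [0, 0, 0]
    - [0, 0, 0]
    - [0, 0, 0]
    - [0, 0, 0]
    - [0, 0, 0]
    - [0, 0, -4]
    - [0, 0, -8]
    - [0, 0, -12]
    - [0, 0, -12]
  dr:
    - [0, 0, 0]
    - [0, 0, 0]
    - [0, 0, 0]
    - [0, 0, 0]
    - [0, 0, 0]
    - [0, 0, 0]
    - [0, 0, 0]
    - [0, 0, 0]
    - [0, 0, 0]
    - [0, 0, 0]
  jaw: 15

```text
time: 28.5
position: [0.5619, -0.0482, 0.1085]
tool_rot: [3.141, -0.0, 0.003]
ft_force: [-0.1, 0.6, -1.3]
grip_width: 0.354
grip_force: 15.0
```

send_rows:
  xyz:
    - [0, 0, -10]
    - [0, 0, -28]
    - [0, 0, -46]
    - [-5, 2, -50]
    - [-20, 10, -50]
    - [-40, 21, -50]
    - [-62, 32, -50]
    - [-84, 44, -50]
    - [-104, 54, -50]
    - [-118, 61, -50]
  dr:
    - [0, 0, 0]
    - [0, 0, 0]
    - [0, 0, 0]
    - [0, 0, 0]
    - [0, 0, 0]
    - [0, 0, 0]
    - [0, 0, 0]
    - [0, 0, 0]
    - [0, 0, 0]
    - [0, 0, 0]

```text
time: 29.33
position: [0.4406, -0.1104, 0.157]
tool_rot: [3.141, -0.003, -0.003]
ft_force: [-0.3, 0.8, -0.6]
grip_width: 0.347
grip_force: 15.0
```

send_rows:
  xyz:
    - [-8, 4, 0]
    - [-11, 6, 0]
    - [-12, 7, 0]
    - [-12, 7, 0]
    - [-12, 7, 0]
    - [-12, 7, 0]
    - [-12, 7, 0]
    - [-12, 7, 0]
    - [-12, 7, 0]
    - [-12, 7, 0]
  dr:
    - [0, 0, 0]
    - [0, 0, 0]
    - [0, 0, 0]
    - [0, 0, 0]
    - [0, 0, 0]
    - [0, 0, 0]
    - [0, 0, 0]
    - [0, 0, 0]
    - [0, 0, 0]
    - [0, 0, 0]

```text
time: 30.17
position: [0.4313, -0.116, 0.1574]
tool_rot: [-3.141, -0.0, 0.0]
ft_force: [-0.8, 0.5, -0.7]
grip_width: 0.35
grip_force: 15.0
```

```bash
python3 look.py w10
```

```text
[ 0.4313266  -0.11598683  0.15737745] [-3.14146707e+00 -2.16770881e-04  1.52320713e-04] [ 0.81926453 -0.06058919 -0.58960045  1.98948564 -0.03619931  1.20282873
 -1.32711502]
red 5329 (282, 192) z0 [ 417.7 -120.4   64.1] ring [ 432.4 -119.6   53.7] heldring [ 449.8 -118.8   41.4]
yellow 5212 (117, 201) z0 [419.5  61.3  60.3] ring [433.9  32.4  50.5] heldring [450.9  -1.6  38.9]
green 2645 (48, 54) z0 [568.4 121.   49.4] ring [558.6  82.4  41.3] heldring [547.   36.9  31.9]
green 357 (4, 43) z0 [574.6 141.   21.7] ring [563.7  99.1  18.1] heldring [551.   49.8  14. ]
```

View pics/w10.png

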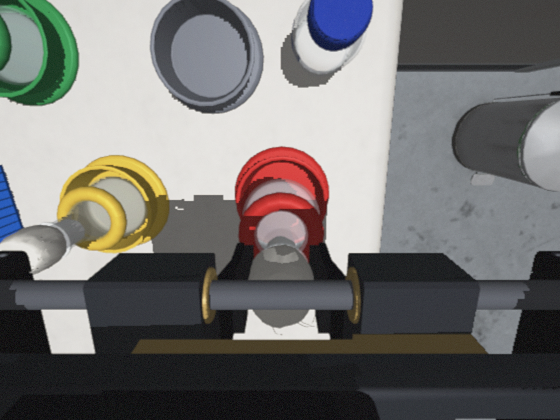

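The held red flask is centred over the red cup (282,190) and the grey cup is empty. Lower, release and rise.

send_rows:
  xyz:
    - [0, 0, 6]
    - [0, 0, 16]
    - [0, 0, 28]
    - [0, 0, 40]
    - [0, 0, 50]
    - [0, 0, 55]
    - [0, 0, 58]
    - [0, 0, 60]
    - [0, 0, 61]
    - [0, 0, 62]
  dr:
    - [0, 0, 0]
    - [0, 0, 0]
    - [0, 0, 0]
    - [0, 0, 0]
    - [0, 0, 0]
    - [0, 0, 0]
    - [0, 0, 0]
    - [0, 0, 0]
    - [0, 0, 0]
    - [0, 0, 0]

```text
time: 31.05
position: [0.4316, -0.1163, 0.0958]
tool_rot: [3.141, -0.0, 0.001]
ft_force: [0.4, 0.9, 2.9]
grip_width: 0.347
grip_force: 15.0
```

send_rows:
  xyz:
    - [0, 0, 0]
    - [0, 0, 0]
    - [0, 0, 0]
    - [0, 0, 0]
    - [0, 0, 0]
    - [0, 0, 0]
    - [0, 0, 0]
    - [0, 0, 0]
    - [0, 0, 0]
    - [0, 0, 0]
  dr:
    - [0, 0, 0]
    - [0, 0, 0]
    - [0, 0, 0]
    - [0, 0, 0]
    - [0, 0, 0]
    - [0, 0, 0]
    - [0, 0, 0]
    - [0, 0, 0]
    - [0, 0, 0]
    - [0, 0, 0]

```text
time: 31.88
position: [0.4316, -0.1162, 0.0957]
tool_rot: [3.141, -0.0, 0.001]
ft_force: [-0.1, 0.2, 3.9]
grip_width: 0.344
grip_force: 15.0
```

send_rows:
  xyz:
    - [0, 0, 0]
    - [0, 0, 0]
    - [0, 0, 0]
    - [0, 0, 0]
    - [0, 0, 0]
    - [0, 0, 0]
    - [0, 0, 0]
    - [0, 0, 0]
    - [0, 0, 0]
    - [0, 0, 0]
  dr:
    - [0, 0, 0]
    - [0, 0, 0]
    - [0, 0, 0]
    - [0, 0, 0]
    - [0, 0, 0]
    - [0, 0, 0]
    - [0, 0, 0]
    - [0, 0, 0]
    - [0, 0, 0]
    - [0, 0, 0]
  jaw: 60

```text
time: 32.72
position: [0.4312, -0.1162, 0.0954]
tool_rot: [3.141, -0.0, -0.0]
ft_force: [0.4, -0.6, -0.6]
grip_width: 0.685
grip_force: 0.0
```

send_rows:
  xyz:
    - [0, 0, -5]
    - [0, 0, -15]
    - [0, 0, -30]
    - [0, 0, -45]
    - [0, 0, -60]
    - [0, 0, -75]
    - [0, 0, -90]
    - [0, 0, -110]
    - [0, 0, -130]
    - [0, 0, -140]
  dr:
    - [0, 0, 0]
    - [0, 0, 0]
    - [0, 0, 0]
    - [0, 0, 0]
    - [0, 0, 0]
    - [0, 0, 0]
    - [0, 0, 0]
    - [0, 0, 0]
    - [0, 0, 0]
    - [0, 0, 0]

```text
time: 33.55
position: [0.4325, -0.1163, 0.2388]
tool_rot: [3.14, 0.0, 0.006]
ft_force: [0.5, -0.2, -0.0]
grip_width: 0.69
grip_force: 0.0
```

send_rows:
  xyz:
    - [5, -10, -5]
    - [15, -30, -15]
    - [25, -55, -25]
    - [35, -80, -40]
    - [45, -105, -55]
    - [48, -115, -60]
    - [48, -116, -60]
    - [48, -116, -60]
    - [48, -116, -60]
    - [48, -116, -60]
  dr:
    - [0, 0, 0]
    - [0, 0, 0]
    - [0, 0, 0]
    - [0, 0, 0]
    - [0, 0, 0]
    - [0, 0, 0]
    - [0, 0, 0]
    - [0, 0, 0]
    - [0, 0, 0]
    - [0, 0, 0]

```text
time: 34.38
position: [0.4783, -0.002, 0.2942]
tool_rot: [3.141, -0.005, -0.004]
ft_force: [-1.2, -0.7, 0.0]
grip_width: 0.693
grip_force: 0.0
```

```bash
python3 look.py w11
```

```text
[ 0.47832703 -0.00203157  0.29421084] [ 3.14121827 -0.00489412 -0.00352802] [ 0.71859248 -0.06110077 -0.72721209  1.70995002 -0.04042509  1.47963743
 -1.57783152]
red 2218 (357, 201) z0 [ 430.  -118.6   52.3] ring [ 444.4 -105.3   46.4] heldring [498.7 -54.8  23.7]
yellow 2095 (246, 206) z0 [421.9  53.   51.4] ring [437.2  46.7  45.5] heldring [495.   22.8  23.2]
green 2162 (196, 106) z0 [570.2 124.3  50.3] ring [568.5 109.8  44.5] heldring [562.1  55.1  22.8]
```

View pics/w11.png

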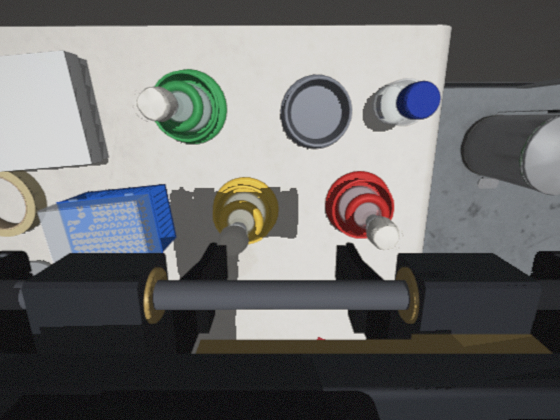

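All three flasks stand in matching cups: green (190,105), yellow (245,210) and red (362,206). The grey cup is empty and the bottle is in place.

```bash
python3 -c "
from bench import *
print(close_job())"
```

```text
the job is handed in; nothing more can be done
None
```

All three flasks stand upright in the holders of their ring's colour, the grey holder is empty and the bottle looks unmoved in the last picture; I handed the job in after about 34 s of robot time, and the hand-in gave no verdict.

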